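Hold the solvent-waste inlet open with its hand lever

TASK

Open the waste inlet for a colleague who is about to pour: push the small locking bolt beside the flap fully back so that it frees the flap, then press the rubber pad at the long end of the lever down, nearly as far as it goes, so that the short end raises the heavy steel flap wide open. Use only the fingers on the knob and the lever, lift and carry nothing, do not touch the flap itself, and leave the bottles, vial rack and wrench where they stand. Finish while holding: the program ends with the fingers still pressing the lever down and the flap standing open and still.

Things in the scene. Friction and masses are not known exactly. Their poses are not given: they have to be found in the camera images.
- inlet: The fixed white box with the steel base plate, screwed to the bench, 215 x 150 mm on plan, box rim 88 mm high. Origin: on the bench top, straight below the lever's pivot (pivot 80 mm up). x axis: horizontal, from the lever's long end towards the box; the pad lies at about x = -0.170, y = 0 m and the box from 0.035 to 0.160 m. y axis: horizontal, across the lever; the locking bolt is on the -y side. z up. It turns about z from run to run.
- lever_pad (a point): Centre of the upper face of the round rubber pad (48 mm across, 10 mm thick) at the end of the lever's long arm. The arm is a steel bar 18 mm wide and 190 mm long from the pivot. At rest the pad is about 167 mm above the bench and its face slopes 18 degrees up towards its outer (inlet -x) side; pressed to the stop it is about 48 mm above the bench, slopes 19 degrees the other way, and on its arc about the pivot it swings at most 22 mm outwards (inlet -x).
- lever (a joint): Angle of the lever about its pivot, rad: 0 at rest (pad high), 0.65 at the stop (pad low). About 190 mm from pivot to pad. Once the bolt is back, pressing the pad takes 3 to 8 N; let go, it comes up again under the flap's weight and a spring. While the bolt is home it moves only about 0.02.
- flap (a joint): Opening angle of the heavy steel flap that covers the box (106 x 124 x 10 mm, about 0.95 kg, hinged at the inlet's far +x side), rad: 0 shut, about 0.58 with the lever at its stop. The roller on the lever's short end (85 mm from the pivot) lifts it from below; it follows the lever at nearly the same angle and falls shut when the lever is let go.
- flap_edge (a point): Middle of the flap's free edge (upper side), 100 mm above the bench when shut, at x = 0.038, y = 0 m in the inlet's frame.
- bolt (a joint): How far the locking bolt is pushed back, m: near 0 when home (its tip lies over an ear of the flap and blocks it), 0.05 fully back; it slides horizontally along the inlet's +x direction with about 2 N of friction and stays where it is left. Beyond 0.030 the flap is free.
- bolt_knob (a point): Centre of the top of the bolt's upright knob: a steel stem 16 mm across with a black cap 24 mm across and 10 mm high. The top is 150 mm above the bench; the stem starts 36 mm below the top, on the flat bolt bar (22 mm wide, its top 114 mm above the bench). The flap's ear under the bolt tip is 100 mm above the bench. With the bolt home the knob stands at x = 0.075, y = -0.086 m in the inlet's frame. Free space on the knob's -x side (inlet frame), from where it is pushed.
- amber_bottle: Bystander: amber glass bottle with a blue cap, 84 mm across, 180 mm high, origin at the centre of its foot. Leave alone.
- small_bottle: Bystander: small clear bottle with a black cap, 50 mm across, 100 mm high, origin at the centre of its foot. Leave alone.
- vial_rack: Bystander: steel vial rack with amber vials, 130 x 80 x 40 mm, origin at the centre of its foot. Leave alone.
- wrench: Bystander: open-ended wrench 150 mm long lying flat along its own x axis. Leave alone.

How it is judged:
On the way, in this order (a step that is already met when the one before it is completed fails the run):
1. the bolt is pushed back clear of the flap while the flap is still shut (value of joint bolt above 0.035 m and value of joint flap below 0.06 rad), for 0.2 s.
2. the lever, pressed by the fingers, has raised the flap wide open (value of joint flap above 0.45 rad and contact force between the fingers and lever above 1 N), for 0.2 s.
At the end, for the whole second after the job is handed in: The bolt is back by more than 35 mm, the flap stands open by more than 0.45 rad and is still (under 0.1 rad/s), the lever is down by more than 0.4 rad, and the fingers press on the lever with more than 1 N (all of step 2 and value of joint bolt above 0.035 m and velocity of joint flap between -0.1 and 0.1 rad/s and value of joint lever above 0.4 rad); the arm keeps its last pose, push and grip.
It fails at once if the robot touched the flap (contact force between any of the fingers, the arm and flap above 0.5 N).
It fails at once if a bystander was moved, lifted or knocked over (distance of any of amber_bottle, small_bottle, vial_rack, wrench from where it was at the start of the episode above 0.03 m or angle between any of amber_bottle, small_bottle's own z axis and vertical above 0.5 rad).
It also fails if it takes over 48 s, if anything falls off the work surface, if the arm or the gripper's body presses on something with over 40 N, if the wrist force passes 120 N, or if a joint passes its speed limit or range.

ROBOT

A 6-joint arm with a two-finger parallel gripper is mounted at the origin on the work surface. World frame = base frame: x ahead of the robot, y to its left, z up, the work surface at z = 0. Lengths are in m, angles in rad, forces in N, time in s.
With the tool pointing down it reaches from about 0.3 to 0.875 m from the base axis. Payload 6.4 kg.
Tool frame: the origin (TCP) lies between the finger pads; the fingertips stand 8 mm ahead of it and the grasp point (between the pads) lies 11 mm behind it (ctrl.finger_overhang is the distance from the TCP to the fingertips, in m); z points along the fingers, y is the line along which they close (so a half turn about z gives the same grasp; the last joint's range is limited). The gripper opens to 85 mm and grips with 20 to 120 N. Pads are 22 mm wide; open, the fingers measure 114 mm over their backs; the gripper's body (76 mm by 85 mm) begins 54 mm behind the grasp point. The pads swing forward as they close: fully open they stand 13 mm farther back than shut.
Start: joints at [0.986, 0.181, 1.607, -0, 1.354, -0.206], TCP at [0.213, 0.534, 0.218] pointing down, gripper open.
Joint ranges: [-2.99, 2.99], [-0.89, 2.07], [0.3, 2.58], [-1.14, 4.28], [0, 2.63], [-3.12, 3.12]. Speed limits (rad/s): [2.57, 2.57, 3.01, 3.14, 3.14, 3.14].

INTERFACE

Orientations are given as a unit quaternion [w, x, y, z].
In Python, from bench import ctrl, camera gives the robot as it stands.
- The arm moves only by the shell command python3 -m pendant 'ROWS' [OPENING]. ROWS is JSON, a list of rows, each a list of 6 numbers: the shift along the world's x, y, z normalised to -1 to 1, where 1 is 200 mm, then the turn, a rotation vector about the world's x, y, z normalised to -1 to 1, where 1 is pi/2 rad. In form: [[dx, dy, dz, rx, ry, rz], ...]. A call has exactly 10 rows; each row shifts and turns the commanded pose from where the row before left it; what a row does not reach is not made up. A row lasts 1/8 s, in which the tool goes at most 62.5 mm and 10.7 degrees, less where a joint would pass 70% of its speed; a pose out of reach is approached as far as the arm can. A call with a number of a shift or a turn outside -1 to 1 is refused whole. A call with a gripper value outside its range is refused whole. OPENING is the opening, from -1 (shut) to 1 (fully open), set as the call begins (- or left out, the last holds). The fingers move at their own pace and stop on an object; the grip force is fixed at half the most. Time passes only in rows, so rows that do not move let the fingers close, or fill a call up. It gives the time, the measured TCP pose, the force, the opening and the grip force at its end, in the units of the state.
- ctrl.get_obs(): the state, without advancing time (a new reading comes with each control period).
- camera(name): name is "side" or "top"; returns a dict with "color" (384x512x3 uint8, blue, green, red), "fx", "fy", "cx", "cy" (pixels), "xyz" and "rotation" of the camera in the world. Camera axes: x right, y down, z forward; pixel columns grow to the right and rows downward; lengths in m; the calibration is good to about 2 mm. A picture is of the moment at which its call begins. There is no depth.
- ctrl.hand_in(): hands the job in; it is judged then, once.
The state is a dict: "time_s": time; "q": joint angles; "dq": joint speeds; "joint_efforts": joint torques, N m; "eef_pos": TCP position; "eef_rot": TCP orientation; "wrist_force": force on the tool from outside, world axes, zero at the start; "torque": the same for the moment, N m; "opening": opening from 0.0 (shut) to 1.0 (fully open); "grasp_force": force on a finger pad.
Only numpy, scipy, OpenCV 4.12 (cv2) and the standard library are available. Lean on these libraries where they do the work, as an engineer would, in place of code of your own. Each camera call takes 0.05 s, during which the arm holds its last target. There are 200 camera calls.

## Working session

There is one attempt and no reset: what is moved stays moved. The work goes in short steps, Python scripts to look and compute and a shell command to move; the robot and the scene stay as the last step left them, time stands still between calls to the robot, and variables do not carry over. Pictures are saved under pics/ and viewed, at most 10 in all, crops included, and the job is handed in when it is done.

```bash
mkdir -p pics; ls; python3 - <<'E'
from bench import ctrl,camera
import cv2
for n in("side","top"):
    c=camera(n); cv2.imwrite(f"pics/{n}0.png",c["color"]); print(n,c["fx"],c["fy"],c["cx"],c["cy"],c["xyz"],c["rotation"])
o=ctrl.get_obs(); print(o["time_s"],o["eef_pos"],o["eef_rot"],o["opening"],ctrl.finger_overhang)
E
```

```text
pics
side 375.1963634758298 375.1963634758298 251.76610182681793 192.63898202938984 [ 0.2251017 -0.6413602  0.5705698] [-0.49805883  0.83662146 -0.2020153   0.10579109]
top 396.44761869742916 396.44761869742916 258.4491432429692 191.96413721792104 [0.45756044 0.08402706 1.29991828] [ 0.0288497  -0.70428237  0.70824842 -0.03922006]
0.1 [0.21232429 0.53379498 0.21698208] [-3.10973554e-04  1.88260890e-01  9.82118729e-01 -7.37046019e-04] 1.0059444434025617 0.008
```

View pics/side0.png

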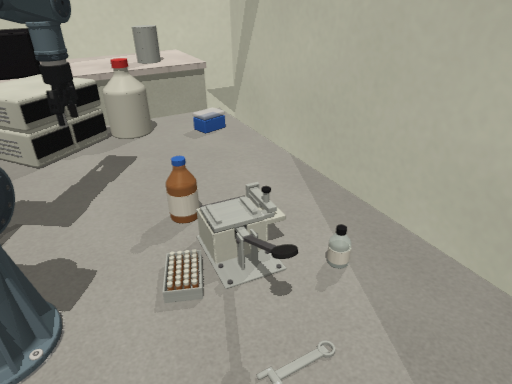

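View pics/top0.png

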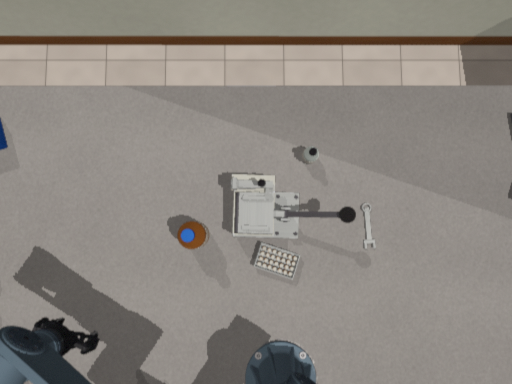

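The top view shows the pad at about (347,214), the knob cap at (262,183), the amber bottle at (187,235), the small bottle at (312,154), the rack at (277,260) and the wrench at (368,225). In the side view the pad is at (285,251) and the knob at (266,190).

```bash
cat > h.py <<'E'
import numpy as np,cv2
from scipy.spatial.transform import Rotation as R
from bench import ctrl,camera
def ray(c,u,v):
    q=c["rotation"]; r=R.from_quat([q[1],q[2],q[3],q[0]])
    return np.array(c["xyz"]),r.apply([(u-c["cx"])/c["fx"],(v-c["cy"])/c["fy"],1])
def onz(c,u,v,z):
    o,d=ray(c,u,v); return o+d*(z-o[2])/d[2]
def tri(a,b):
    (o,d),(p,e)=a,b; s=np.linalg.lstsq(np.c_[d,-e],p-o,rcond=None)[0]
    x,y=o+s[0]*d,p+s[1]*e; return (x+y)/2,np.linalg.norm(x-y)
def dark(c,u,v,w=16,t=60):
    m=(c["color"].max(2)<t).astype(np.uint8); n,l,s,ce=cv2.connectedComponentsWithStats(m)
    d=[(np.hypot(*(ce[i]-[u,v])),i) for i in range(1,n) if s[i,4]>15]; i=min(d)[1]; return ce[i],s[i]
E
python3 - <<'E'
from h import *
np.set_printoptions(precision=4,suppress=True)
T,S=camera("top"),camera("side")
P={}
for n,t,s,z in(("pad",(347,214),(285,251),.164),("knob",(262,183),(266,190),.148)):
    a,sa=dark(T,*t); b,sb=dark(S,*s); print(n,a,sa,b,sb)
    P[n]=onz(T,*a,z); print(P[n],tri(ray(T,*a),ray(S,*b)))
# frame: solve from pad(-.170,0) & knob(.075,-.086)
d=P["knob"]-P["pad"]; yaw=np.arctan2(d[1],d[0])-np.arctan2(-.086,.245); print("len",np.hypot(d[0],d[1]),np.hypot(.245,.086),"yaw",yaw)
x=np.array([np.cos(yaw),np.sin(yaw)]); y=np.array([-x[1],x[0]])
print("x",x,"y",y,"origin",P["pad"][:2]+.17*x,P["knob"][:2]-.075*x+.086*y)
for n,u,v,z in(("amber",187,235,.18),("small",312,152,.1),("rack",277,260,.04),("wr",368,225,0)): print(n,onz(T,u,v,z))
E
```

```text
pad [346.4456 214.1969] [337 207  18  15 193] [278.6402 250.0556] [244 239  54  20 378]
[ 0.5018 -0.1854  0.164 ] (array([ 0.4981, -0.1838,  0.1628]), np.float64(0.008469119982251394))
knob [260.9688 182.625 ] [258 180   7   6  32] [265.9149 189.3617] [262 187   9   6  47]
[0.5962 0.0592 0.148 ] (array([0.5973, 0.0589, 0.1431]), np.float64(0.0011423162964199023))
len 0.26217706835166044 0.2596555410539124 yaw 1.5401699840639105
x [0.0306 0.9995] y [-0.9995  0.0306] origin [ 0.5071 -0.0155] [ 0.508  -0.0131]
amber [0.4456 0.2682 0.18  ]
small [ 0.6962 -0.0995  0.1   ]
rack [0.3641 0.0082 0.04  ]
wr [ 0.4724 -0.2943  0.    ]
```

```bash
python3 -m pendant '[[0,0,0.25,0,0,0],[0,0,0.25,0,0,0],[0.17,-0.24,0,0,0,-0.097],[0.17,-0.24,0,0,0,-0.097],[0.17,-0.24,0,0,0,-0.097],[0.17,-0.24,0,0,0,-0.097],[0.17,-0.24,0,0,0,-0.097],[0.17,-0.24,0,0,0,-0.097],[0.17,-0.24,0,0,0,-0.097],[0.17,-0.24,0,0,0,-0.097]]' -1
```

```text
time_s: 1.45
eef_pos: [0.4854, 0.1485, 0.3178]
eef_rot: [0.0, 0.718, 0.696, 0.0]
wrist_force: [0.5, 0.6, 0.7]
opening: -0.0
grasp_force: 0.0
```

```bash
python3 -m pendant '[[0.14,-0.18,0,0,0,0],[0.14,-0.18,0,0,0,0],[0.14,-0.18,0,0,0,0],[0.14,-0.18,0,0,0,0],[0,0,-0.16,0,0,0],[0,0,-0.16,0,0,0],[0,0,-0.16,0,0,0],[0,0,-0.16,0,0,0],[0,0,0,0,0,0],[0,0,0,0,0,0]]' 
python3 - <<'E'
from h import *
T,S=camera("top"),camera("side")
a=cv2.resize(S["color"][130:290,180:380],None,fx=3,fy=3); cv2.imwrite("pics/s1.png",a)
E
```

```text
time_s: 2.7
eef_pos: [0.5973, 0.0062, 0.191]
eef_rot: [0.001, 0.717, 0.698, 0.0]
wrist_force: [0.4, 0.7, 0.3]
opening: -0.002
grasp_force: 0.0
```

View pics/s1.png

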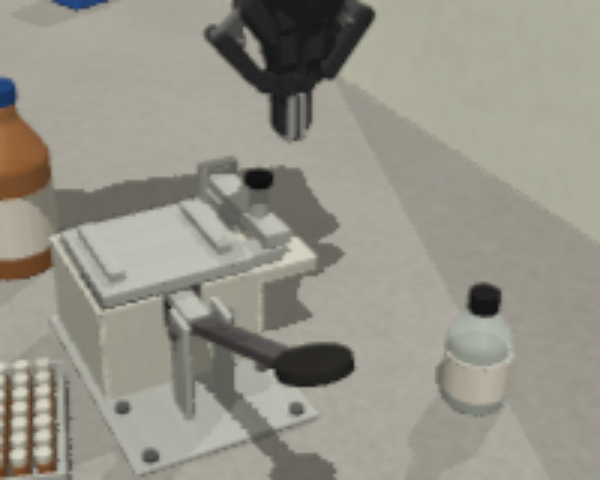

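The fingertips (crop (295,137)) stand above and in front of the knob (258,178), with clear space below.

```bash
python3 -m pendant '[[0,0,-0.07,0,0,0],[0,0,-0.07,0,0,0],[0,0,-0.07,0,0,0],[0,0,-0.065,0,0,0],[0,0,0,0,0,0],[0,0.05,0,0,0,0],[0,0.05,0,0,0,0],[0,0.05,0,0,0,0],[0,0,0,0,0,0],[0,0,0,0,0,0]]' 
python3 - <<'E'
from h import *
T,S=camera("top"),camera("side")
a=cv2.resize(S["color"][130:290,180:380],None,fx=3,fy=3); cv2.imwrite("pics/s2.png",a)
E
```

```text
time_s: 4.05
eef_pos: [0.5966, 0.0364, 0.1349]
eef_rot: [0.0, 0.716, 0.698, 0.0]
wrist_force: [-0.2, 0.7, 0.8]
opening: 0.003
grasp_force: 0.0
```

View pics/s2.png

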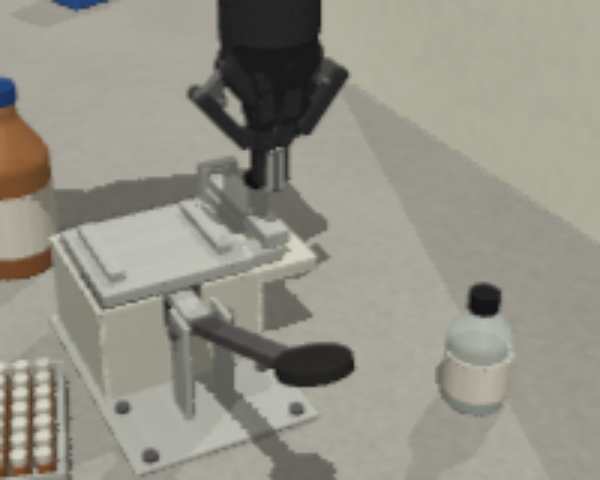

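The fingers are right in front of the knob, which is partly hidden behind them at (258,180). Pushing now.

```bash
python3 -m pendant '[[0.001,0.03,0,0,0,0],[0.001,0.03,0,0,0,0],[0.001,0.03,0,0,0,0],[0.001,0.03,0,0,0,0],[0.001,0.03,0,0,0,0],[0.001,0.03,0,0,0,0],[0.001,0.03,0,0,0,0],[0.001,0.03,0,0,0,0],[0,0,0,0,0,0],[0,0,0,0,0,0]]' 
```

```text
time_s: 5.4
eef_pos: [0.5982, 0.0846, 0.1348]
eef_rot: [-0.0, 0.717, 0.698, 0.0]
wrist_force: [0.4, -0.5, 1.2]
opening: -0.002
grasp_force: 0.6
```

```bash
python3 -m pendant '[[0,0.008,0,0,0,0],[0,0.008,0,0,0,0],[0,0.008,0,0,0,0],[0,0.006,0,0,0,0],[0,0,0,0,0,0],[0,0,0,0,0,0],[0,0,0,0,0,0],[0,0,0,0,0,0],[0,0,0,0,0,0],[0,0,0,0,0,0]]' 
python3 - <<'E'
from h import *
T,S=camera("top"),camera("side")
a=cv2.resize(S["color"][130:290,180:380],None,fx=3,fy=3); cv2.imwrite("pics/s3.png",a)
E
```

```text
time_s: 6.65
eef_pos: [0.5983, 0.0864, 0.1351]
eef_rot: [0.002, 0.717, 0.697, -0.002]
wrist_force: [-0.8, -14.9, 3.4]
opening: -0.003
grasp_force: 6.3
```

View pics/s3.png

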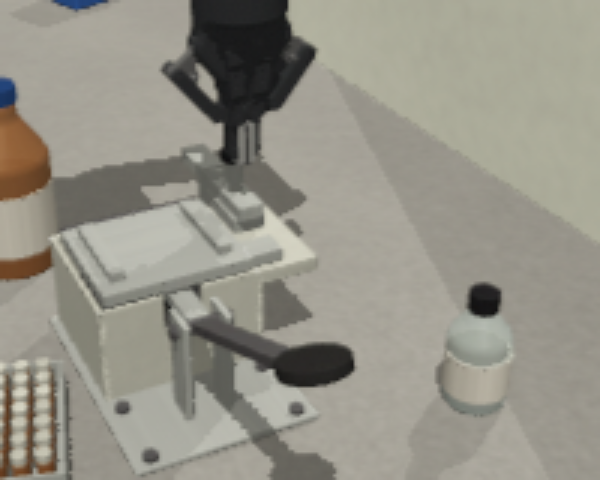

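The bolt bar has slid back (knob at about (228,155), ear clear) and stands at its stop with 15 N. Next I back off and go above the pad.

```bash
python3 -m pendant '[[0,-0.075,0,0,0,0],[0,0,0.28,0,0,0],[0,0,0.28,0,0,0],[-0.096,-0.26,0,0,0,0],[-0.096,-0.26,0,0,0,0],[-0.096,-0.26,0,0,0,0],[-0.096,-0.26,0,0,0,0],[-0.096,-0.26,0,0,0,0],[0,0,0,0,0,0],[0,0,0,0,0,0]]' 
python3 - <<'E'
from h import *
np.set_printoptions(precision=4,suppress=True)
T,S=camera("top"),camera("side")
a,s=dark(T,249,170); print("knob top",a,s,onz(T,*a,.148))
a=cv2.resize(S["color"][130:290,180:380],None,fx=3,fy=3); cv2.imwrite("pics/s4.png",a)
E
```

```text
time_s: 8.0
eef_pos: [0.5021, -0.1843, 0.2465]
eef_rot: [-0.001, 0.717, 0.697, 0.0]
wrist_force: [1.0, -0.1, 0.1]
opening: -0.001
grasp_force: 0.0
knob top [245.0526 182.0789] [242 179   7   7  38] [0.598  0.1058 0.148 ]
```

View pics/s4.png

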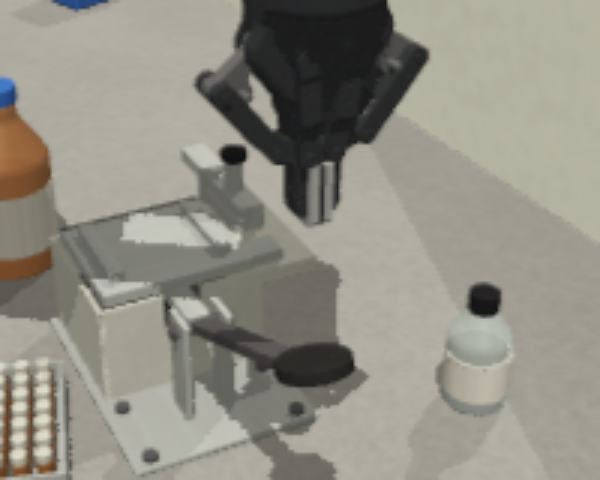

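The knob moved 47 mm, so the bolt is back. The fingertips (322,222) stand over the pad (315,363). Now I press along the arc.

```bash
python3 -m pendant '[[0,0,-0.11,0,0,0],[0,0,-0.11,0,0,0],[0,0,-0.11,0,0,0],[0,0,-0.05,0,0,0],[0,-0.025,-0.05,0,0,0],[0,-0.022,-0.05,0,0,0],[0,-0.018,-0.05,0,0,0],[0,-0.015,-0.05,0,0,0],[0,-0.01,-0.05,0,0,0],[0,-0.008,-0.05,0,0,0]]' 
```

```text
time_s: 9.35
eef_pos: [0.5028, -0.2068, 0.112]
eef_rot: [0.002, 0.717, 0.697, -0.001]
wrist_force: [-3.8, -3.8, 8.5]
opening: 0.002
grasp_force: 3.8
```

```bash
python3 -m pendant '[[0,-0.004,-0.03,0,0,0],[0,-0.003,-0.03,0,0,0],[0,0,-0.03,0,0,0],[0,0,-0.03,0,0,0],[0,0,-0.03,0,0,0],[0,0,-0.03,0,0,0],[0,0.003,-0.02,0,0,0],[0,0.003,-0.015,0,0,0],[0,0,0,0,0,0],[0,0,0,0,0,0]]' 
python3 - <<'E'
from h import *
T,S=camera("top"),camera("side")
a=cv2.resize(S["color"][130:290,180:380],None,fx=3,fy=3); cv2.imwrite("pics/s5.png",a)
E
```

```text
time_s: 10.6
eef_pos: [0.5039, -0.2073, 0.0694]
eef_rot: [0.003, 0.717, 0.697, -0.0]
wrist_force: [0.6, -5.3, 5.2]
opening: 0.003
grasp_force: 3.0
```

View pics/s5.png

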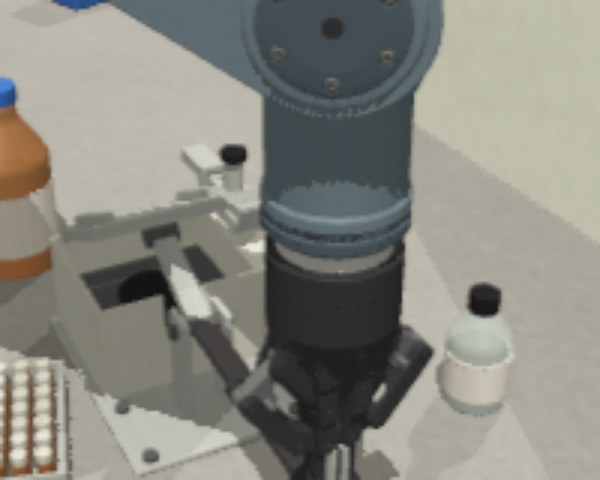

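The flap stands wide open (the box interior shows at about (150,290)) with the lever held low. I'll press 4 mm more for margin and let it settle.

```bash
python3 -m pendant '[[0,0,-0.01,0,0,0],[0,0,-0.01,0,0,0],[0,0,0,0,0,0],[0,0,0,0,0,0],[0,0,0,0,0,0],[0,0,0,0,0,0],[0,0,0,0,0,0],[0,0,0,0,0,0],[0,0,0,0,0,0],[0,0,0,0,0,0]]' 
```

```text
time_s: 11.95
eef_pos: [0.5039, -0.2072, 0.0654]
eef_rot: [0.003, 0.717, 0.697, -0.0]
wrist_force: [-0.1, -5.3, 4.1]
opening: 0.005
grasp_force: 2.9
```

```bash
python3 -c "
from bench import ctrl
print(ctrl.hand_in())"
```

```text
the job is handed in; nothing more can be done
None
```

I handed the job in at about 12 s: the bolt is back about 47 mm and the fingers are still pressing the lever near its stop (about 4 N). The flap looked wide open in the last picture, taken before a final 4 mm press; no verdict came back.

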